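# Load the microscope stage: insert, adapter, dish, cover

## Task

Load the microscope stage from the bottom up, one part after the other: lay the flanged insert flat in the round recess of the black stage plate, stand the dish adapter in the insert, the white specimen dish in the adapter, and last put the knobbed cover on the dish with its spigot inside the rim. Each part must sit fully home and level in the one below before the next is added, and the finished stack is let go and left standing. Do not knock over the microscope objective or the amber oil bottle.

Things in the scene. Friction and masses are not known exactly. Their poses are not given: they have to be found in the camera images.
- stage_seat (a point): Centre of the floor of the round recess in the fixed black stage plate. The plate is a 124 mm square with its top face 32 mm above the table, on a slightly smaller dark stand, at any of six places and any yaw. The recess is 92 mm across and 5 mm deep with a bright steel floor that has a dark 60 mm disc in its middle, so this point is 27 mm above the table; z is up.
- insert_mid (a point): Flanged insert, loose, aluminium, about 0.16 kg, standing upright: a round flange 84 mm across and 6 mm thick at the bottom, and on it a round boss 60 mm across, reaching to 24 mm above the underside; take it by the boss. The boss has a round recess in its top, about 53 mm across and 10 mm deep (floor 14 mm above the underside). Point: on the axis, half-way up (12 mm above the underside); z is up.
- adapter_mid (a point): Dish adapter, loose, dark steel-grey metal, about 0.09 kg, standing upright: a plain cylinder 47 mm across and 26 mm high with a small chamfer at the foot and a round recess in its top, about 41 mm across and 8 mm deep (floor 18 mm above the underside). It goes in the recess of the insert, out of which it then stands 16 mm, so hold it by its upper part. Point: on the axis, half-way up (13 mm above the underside); z is up.
- dish_mid (a point): Specimen dish, loose, plain white plastic, about 0.03 kg, standing upright and open at the top: 35 mm across, 22 mm high, wall 2.5 mm (30 mm across inside), floor 3 mm. It goes in the recess of the adapter, out of which it then stands 14 mm, so hold it by its upper part. Point: on the axis, half-way up (11 mm above the underside); z is up.
- cover_mid (a point): Cover, loose, steel, about 0.05 kg, knob upwards: at the bottom a spigot 24 mm across and 4 mm high on which it stands, then a disc 38 mm across and 4 mm thick, then a round knob 14 mm across and 16 mm high to take it by; 24 mm high in all. On the dish the disc rests on the rim and the spigot hangs inside. Point: on the axis, half-way up (12 mm above the spigot's underside); z is up.
- objective_mid (a point): Bystander, loose: a black microscope objective standing upright on the table, a stepped barrel 30 mm across at the foot and 46 mm high, narrowing at the top, with thin metal bands. Point: on the axis, half-way up.
- oil_mid (a point): Bystander, loose: a small amber glass oil bottle with a black cap, 30 mm across and 62 mm high, standing upright on the table among the parts. Point: on the axis, half-way up.
There are look-alikes about, which are no part of the job. What is shaped like the part that bears adapter_mid but red or turquoise is not meant.

How it is judged:
On the way, in this order (a step that is already met when the one before it is completed fails the run):
1. the flanged insert lies flat in the recess of the stage plate (z of insert_mid in the frame of stage_seat between 0.01 and 0.014 m and horizontal distance between insert_mid and stage_seat below 0.007 m and angle between insert_mid's own z axis and vertical below 0.08 rad), for 0.2 s.
2. the dish adapter stands home in the insert (z of adapter_mid in the frame of insert_mid between 0.013 and 0.017 m and horizontal distance between adapter_mid and insert_mid below 0.006 m and angle between adapter_mid's own z axis and vertical below 0.08 rad), for 0.2 s.
3. the specimen dish stands home in the adapter (z of dish_mid in the frame of adapter_mid between 0.014 and 0.018 m and horizontal distance between dish_mid and adapter_mid below 0.006 m and angle between dish_mid's own z axis and vertical below 0.08 rad), for 0.2 s.
4. the knobbed cover lies on the dish, its spigot inside the rim (z of cover_mid in the frame of dish_mid between 0.017 and 0.021 m and horizontal distance between cover_mid and dish_mid below 0.006 m and angle between cover_mid's own z axis and vertical below 0.08 rad), for 0.2 s.
At the end, for the whole second after the job is handed in: All four parts are nested on the stage plate and let go: insert in the recess (within 7 mm of its centre), adapter in the insert, dish in the adapter, cover on the dish (each within 6 mm of the axis of the part below), each at its fully seated height within 2 mm and upright within 0.08 rad (all of step 1 and all of step 2 and all of step 3 and all of step 4); the robot touches nothing.
It fails at once if the objective is knocked over (angle between objective_mid's own z axis and vertical above 0.6 rad).
It fails at once if the oil bottle is knocked over (angle between oil_mid's own z axis and vertical above 0.6 rad).
It also fails if it takes over 112 s, if anything falls off the work surface, if the arm or the gripper's body presses on something with over 40 N, if the wrist force passes 120 N, or if a joint passes its speed limit or range.

## Robot

A 6-joint arm with a two-finger parallel gripper is mounted at the origin on the work surface. World frame = base frame: x ahead of the robot, y to its left, z up, the work surface at z = 0. Lengths are in m, angles in rad, forces in N, time in s.
With the tool pointing down it reaches from about 0.275 to 0.875 m from the base axis. Payload 12.5 kg.
Tool frame: the origin (TCP) lies on the centre line of the jaws, within the pads' length; the fingertips stand r.finger_overhang ahead of it and the grasp point (between the pads) lies 3 mm ahead of it (r.finger_overhang is the distance from the TCP to the fingertips, in m); z points along the fingers, y is the direction in which the jaws open and shut (so a half turn about z gives the same grasp; the last joint's range is limited). The gripper opens to 85 mm and grips with 20 to 120 N. Pads are 22 mm wide; open, the fingers measure 114 mm over their backs; the gripper's body (76 mm by 85 mm) begins 54 mm behind the grasp point. The pads swing forward as they close: fully open they stand 13 mm farther back than shut.
Start: joints at [-1.404, 0.351, 1.652, -0, 1.139, -0.085], TCP at [0.137, -0.533, 0.253] pointing down, gripper open.
Joint ranges: [-2.75, 2.75], [-0.79, 2.1], [0.01, 2.65], [-1.57, 4.71], [0.07, 3.14], [-2.87, 2.87]. Speed limits (rad/s): [2.22, 2.22, 2.79, 3.14, 3.14, 3.14].

## Interface

Orientations are given as a unit quaternion [x, y, z, w].
In Python, from cell import r, optics gives the robot as it stands. The module is installed in compiled form; this text tells all that it offers. Calls block until the motion is done:
- r.move_to(position, orientation): joint-space move of the TCP to a pose.
- r.move_linear(position, rot=None, vel=0.15): straight line of the TCP; rot=None keeps the orientation; vel is the mean speed in m/s.
- r.set_joints(angles): joint-space move.
- r.set_gripper(opening, squeeze=None): opening from 0.0 (shut) to 1.0 (fully open); squeeze is the grip in N (None keeps the last); returns when the fingers have stopped.
- r.sleep(seconds).
- r.inverse_kinematics(position, orientation): joint angles nearest the present ones, or None.
- optics.get_image(name): name is "scene" or "top"; returns a dict with "pixels" (420x560x3 uint8, red, green, blue), "depth" (420x560 float32, m along the optical axis (not along the pixel's ray), 0 where there is no reading), "fx", "fy", "cx", "cy" (pixels), "D" ([k1, k2, p1, p2, k3] as OpenCV has them; the pictures are not rectified), "camera_from_world" (4x4, takes a point from world to camera coordinates). Camera axes: x right, y down, z forward; pixel columns grow to the right and rows downward; lengths in m; the calibration is good to about 2 mm. A picture is of the moment at which its call begins.
A pose or a line that the arm cannot do raises r.PlanningError and nothing moves.
- r.hand_in(): hands the job in, once; it reports no verdict.
Readings, each from a call of its own:
- r.current_t(): time.
- r.current_q(): joint angles.
- r.current_qvel(): joint speeds.
- r.current_effort(): joint torques, N m.
- r.current_tool_pos(): TCP position.
- r.current_ee_rot(): TCP orientation.
- r.current_contact_force(): force on the tool from outside, world axes, zero at the start.
- r.current_torque(): the same for the moment, N m.
- r.current_opening(): opening from 0.0 (shut) to 1.0 (fully open).
Only numpy, scipy, OpenCV 4.12 (cv2) and the standard library are available. Lean on these libraries where they do the work, as an engineer would, in place of code of your own. Each camera call takes 0.05 s, during which the arm holds its last target.

## Working session

There is one attempt and no reset: what is moved stays moved. The work goes in short steps, each a Python script; the robot and the scene stay as the last script left them, time stands still between calls to the robot, and variables do not carry over. Pictures are saved under pics/ and viewed, and the job is handed in when it is done.

```bash
mkdir -p pics; ls
python3 - <<'E'
from cell import r, optics
import cv2,numpy as np
for n in("top","scene"):
    d=optics.get_image(n); cv2.imwrite(f"pics/{n}0.png",d["pixels"][:,:,::-1])
    print(n,d["fx"],d["fy"],d["cx"],d["cy"],d["D"],np.round(d["camera_from_world"],4).tolist(), (d["depth"]>0).mean())
print(r.current_t(),r.finger_overhang,r.current_ee_rot(),r.current_opening())
E
```

```text
pics
top 419.83347443179963 419.83347443179963 282.2829672081087 211.08731738877236 [-0.06547312  0.          0.          0.          0.        ] [[0.0287, -0.9995, -0.0112, -0.0145], [-0.9893, -0.0268, -0.1432, 0.5133], [0.1428, 0.0152, -0.9896, 0.6655], [0.0, 0.0, 0.0, 1.0]] 0.9958843537414966
scene 448.106121021406 448.106121021406 276.6282699473928 202.08833763706804 [-0.10714125  0.          0.          0.          0.        ] [[-0.2239, 0.9746, -0.0093, 0.1323], [0.7475, 0.1656, -0.6433, -0.3431], [-0.6254, -0.1509, -0.7656, 1.1526], [0.0, 0.0, 0.0, 1.0]] 0.9959353741496598
0.1 0.022 [ 9.92086684e-01  1.25553750e-01 -2.99885427e-05 -5.17017943e-04] 0.9991670542763099
```

View pics/top0.png

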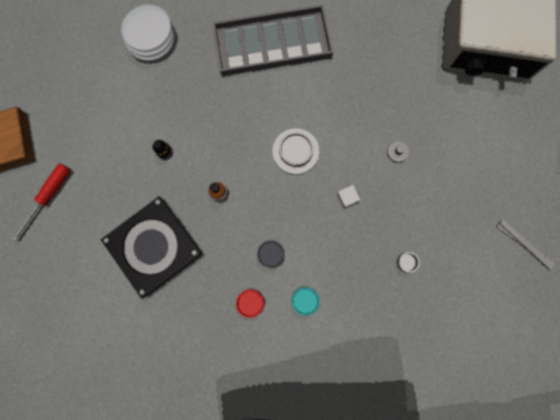

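View pics/scene0.png

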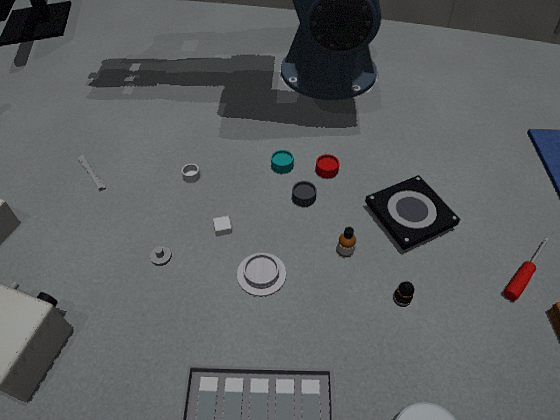

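The top view shows:
- **Parts:** insert (296,151), dark adapter (271,254), dish (408,262), cover (398,151).
- **Stage plate:** (151,247).
- **Bystanders:** oil bottle (218,191), objective (162,149).
- **Look-alikes:** red (250,303) and turquoise (305,300). The adapter meant is the grey one at (271,254), because the other two are excluded by colour.

I'll confirm this in an enlarged crop.

Run:
```python
import cv2
a=cv2.imread("pics/top0.png")[115:325,95:435]
cv2.imwrite("pics/crop1.png",cv2.resize(a,None,fx=2.35,fy=2.35,interpolation=cv2.INTER_CUBIC))
a=cv2.imread("pics/scene0.png")[135:315,140:470]
cv2.imwrite("pics/crop2.png",cv2.resize(a,None,fx=2.4,fy=2.4,interpolation=cv2.INTER_CUBIC))
```

```text
(no output)
```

View pics/crop1.png

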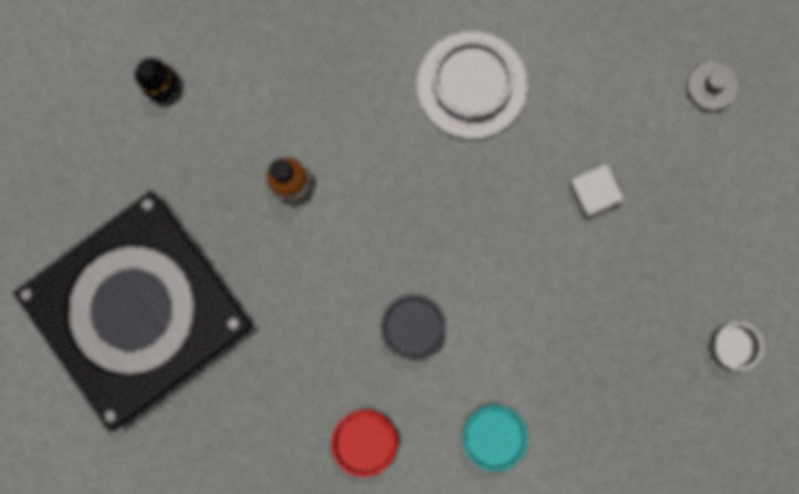

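View pics/crop2.png

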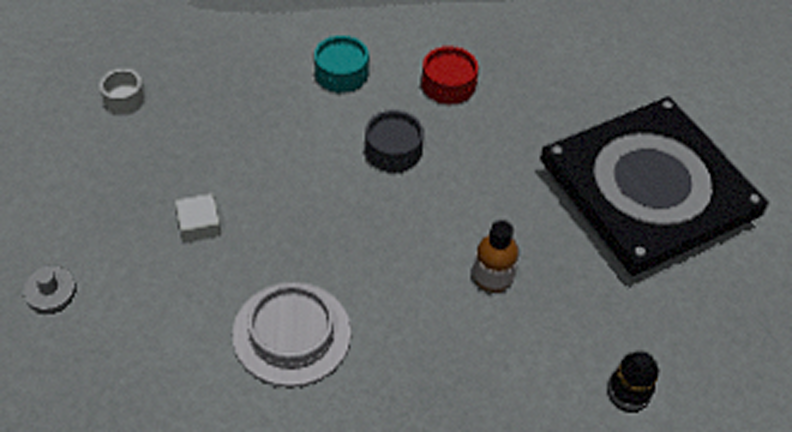

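```bash
cat > h.py <<'E'
import cv2,numpy as np
from cell import r,optics
def ray(d,px,z):
    K=np.array([[d["fx"],0,d["cx"]],[0,d["fy"],d["cy"]],[0,0,1]]);T=np.array(d["camera_from_world"])
    u=cv2.undistortPoints(np.array(px,float).reshape(-1,1,2),K,np.array(d["D"],float)).reshape(-1,2)
    R=T[:3,:3];c=-R.T@T[:3,3]; v=np.c_[u,np.ones(len(u))]@R
    return c+v*((z-c[2])/v[:,2])[:,None]
def find(d,seed,half,mode,z,thr=22,name=None):
    x0,y0=int(seed[0]-half),int(seed[1]-half)
    s=8
    im=cv2.cvtColor(d["pixels"],cv2.COLOR_RGB2GRAY)
    c=im[y0:y0+2*half+1,x0:x0+2*half+1]
    bg=np.median(np.r_[c[0],c[-1],c[:,0],c[:,-1]])
    c=cv2.GaussianBlur(cv2.resize(c,None,fx=s,fy=s,interpolation=cv2.INTER_CUBIC),(0,0),4).astype(float)
    m={"b":c>bg+thr,"d":c<bg-thr}[mode].astype(np.uint8)
    cs,_=cv2.findContours(m,cv2.RETR_EXTERNAL,cv2.CHAIN_APPROX_NONE)
    k=max(cs,key=cv2.contourArea)
    hull=cv2.convexHull(k).reshape(-1,2).astype(float)
    px=(hull+.5)/s-.5+[x0,y0]
    P=ray(d,px,z)[:,:2].astype(np.float32)
    M=cv2.moments((P*1000).reshape(-1,1,2)); cen=np.array([M["m10"],M["m01"]])/M["m00"]
    e=np.sqrt(M["m00"]/np.pi)*2
    return cen,e,bg
E
python3 - <<'E'
from h import *
T=optics.get_image("top");S=optics.get_image("scene")
g=lambda d,p:[int(v) for v in d["pixels"][p[1],p[0]]]
print(g(T,(151,247)),g(T,(126,247)),g(T,(271,254)),g(T,(408,262)),g(T,(392,155)))
for n,pt,ps,ht,hs,m,z in [("insert",(296,151),(261,273),32,32,"b",.006),("adapter",(271,254),(304,194),22,20,"d",.013),("dish",(408,262),(191,172),18,16,"b",.011),("cover",(398,152),(161,256),17,16,"b",.006)]:
    for d,p,h in((T,pt,ht),(S,ps,hs)):
        for t in (14,25):
            c,e,b=find(d,p,h,m,z,t); print(n,np.round(c,1),round(float(e),1),b)
for d,p,h in((T,(151,247),18),(S,(411,209),13)):
    x,y=p
    im=cv2.cvtColor(d["pixels"],cv2.COLOR_RGB2GRAY); 
    for lab,z in(("disc",.027),("ring",.027)):
        mm=np.zeros_like(im);
        H=40
        c=im[y-H:y+H+1,x-H:x+H+1];c=cv2.GaussianBlur(cv2.resize(c,None,fx=8,fy=8,interpolation=cv2.INTER_CUBIC),(0,0),4)
        m=(c>105 if d is T else c>90).astype(np.uint8)
        cs,hi=cv2.findContours(m,cv2.RETR_CCOMP,cv2.CHAIN_APPROX_NONE)
        ctr=(H+.5)*8
        ok=[k for k in cs if cv2.pointPolygonTest(k,(ctr,ctr),False)>0]
        for k in ok:
            P=ray(d,(k.reshape(-1,2)+.5)/8-.5+[x-H,y-H],z)[:,:2].astype(np.float32)
            M=cv2.moments((P*1000).reshape(-1,1,2));print("stage",np.round([M["m10"]/M["m00"],M["m01"]/M["m00"],2*np.sqrt(abs(M["m00"])/np.pi)],1))
        break
for n,a,b in(("oil",(218,191),(347,243)),("obj",(162,149),(404,293))):
    print(n,np.round(ray(T,[a],.03),3),np.round(ray(S,[b],.03),3))
E
```

```text
[69, 67, 72] [145, 141, 139] [77, 76, 80] [186, 181, 180] [150, 147, 143]
insert [628.9 -20. ] 85.8 124.0
insert [628.6 -20. ] 83.9 124.0
insert [628.2 -18.5] 83.6 112.0
insert [628.5 -18.4] 82.3 112.0
adapter [442.2  18.2] 50.9 124.0
adapter [442.4  18. ] 48.6 124.0
adapter [443.7  19.5] 60.7 112.0
adapter [443.8  19.5] 59.4 112.0
dish [ 435.7 -220.3] 36.0 121.0
dish [ 435.2 -215.2] 27.9 121.0
dish [ 426.6 -219.9] 35.8 110.0
dish [ 436.8 -214.2] 16.2 110.0
cover [ 632.7 -204. ] 34.5 122.0
cover [ 618.3 -204. ] 2.9 122.0
cover [ 638.1 -191.6] 15.7 110.0Traceback (most recent call last):
  File "<stdin>", line 8, in <module>
  File "h.py", line 17, in find
    k=max(cs,key=cv2.contourArea)
ValueError: max() iterable argument is empty
```

Run:
```python
from h import *
T=optics.get_image("top");S=optics.get_image("scene")
for n,d,p,h,m,z,ts in [("dishT",T,(408,262),18,"b",.011,(8,10,14,18)),("coverT",T,(398,152),17,"b",.006,(6,8,10,12)),("coverS",S,(161,256),16,"b",.006,(5,8)),("dishS",S,(191,172),16,"b",.011,(6,10,14))]:
    for t in ts:
        c,e,b=find(d,p,h,m,z,t); print(n,t,np.round(c,1),round(float(e),1))
for d,p in((T,(151,247)),(S,(411,209))):
    x,y=p;H=40
    im=cv2.cvtColor(d["pixels"],cv2.COLOR_RGB2GRAY)
    c=im[y-H:y+H+1,x-H:x+H+1];c=cv2.GaussianBlur(cv2.resize(c,None,fx=8,fy=8,interpolation=cv2.INTER_CUBIC),(0,0),4)
    m=((c>105) if d is T else (c>110)).astype(np.uint8)
    cs,hi=cv2.findContours(m,cv2.RETR_CCOMP,cv2.CHAIN_APPROX_NONE)
    for k in cs:
        if cv2.pointPolygonTest(k,((H+.5)*8,)*2,False)>0:
            P=ray(d,(k.reshape(-1,2)+.5)/8-.5+[x-H,y-H],.027)[:,:2].astype(np.float32)
            M=cv2.moments((P*1000).reshape(-1,1,2));print("stage",np.round([M["m10"]/M["m00"],M["m01"]/M["m00"],2*np.sqrt(abs(M["m00"])/np.pi)],1))
for n,a,b in(("oil",(218,191),(347,243)),("obj",(162,149),(404,293)),("red",(250,303),(327,166))):
    print(n,np.round(ray(T,[a],.03),3),np.round(ray(S,[b],.03),3))
```

```text
dishT 8 [ 435.9 -220.6] 37.3
dishT 10 [ 435.8 -220.5] 36.8
dishT 14 [ 435.7 -220.2] 36.0
dishT 18 [ 435.6 -220. ] 35.2
coverT 6 [ 633.3 -204.4] 37.0
coverT 8 [ 633.1 -204.3] 36.4
coverT 10 [ 633.  -204.2] 35.8
coverT 12 [ 632.9 -204.1] 35.1
coverS 5 [ 631.4 -202.1] 36.5
coverS 8 [ 631.5 -201.8] 35.7
dishS 6 [ 426.2 -220.1] 37.2
dishS 10 [ 426.4 -220. ] 36.4
dishS 14 [ 426.6 -219.9] 35.7
stage [448.7 221.6  90.1]
stage [448.5 221.8  59.2]
stage [448.5 223.2  86.5]
stage [449.  222.9  62.5]
oil [[0.546 0.111 0.03 ]] [[0.553 0.116 0.03 ]]
obj [[0.618 0.213 0.03 ]] [[0.63  0.217 0.03 ]]
red [[0.36  0.049 0.03 ]] [[0.377 0.054 0.03 ]]
```

```bash
cat >> h.py <<'E'
def q(yaw): return [np.cos(yaw/2),np.sin(yaw/2),0,0]   # tool down; yaw 0: jaws along world y
def st(l=""): print(l,"t",round(r.current_t(),2),"p",np.round(r.current_tool_pos(),4),"F",np.round(r.current_contact_force(),1),"op",round(r.current_opening(),3),flush=True)
def probe(x,y,z0,z1,step=.001,lim=4):
    f0=r.current_contact_force()[2]; z=z0
    while z>z1:
        z-=step; r.move_linear([x,y,z],vel=.03)
        if abs(r.current_contact_force()[2]-f0)>lim: return z
    return None
E
python3 - <<'E'
from h import *
x,y=.6286,-.0193
for yw in(0,np.pi/2,-np.pi/2,.6,-.6): print(yw,r.inverse_kinematics([x,y,.1],q(yw)),r.inverse_kinematics([.4486,.2223,.1],q(yw)))
r.move_to([x,y,.12],q(0)); st()
r.move_linear([x,y,.036],vel=.2); st()
r.set_gripper(0,20); st("close1"); print(r.finger_overhang)
r.set_gripper(.85);
E
```

```text
0 [-1.04700112e-01  6.71585026e-01  1.54897965e+00 -4.44089210e-16
  9.21027982e-01  1.46609621e+00] [ 3.67062927e-01  4.86598782e-01  1.89929075e+00 -4.44089210e-16
  7.55703123e-01  1.93785925e+00]
1.5707963267948966 [-1.04700112e-01  6.71585026e-01  1.54897965e+00 -4.44089210e-16
  9.21027982e-01 -1.04700112e-01] [ 3.67062927e-01  4.86598782e-01  1.89929075e+00 -4.44089210e-16
  7.55703123e-01  3.67062927e-01]
-1.5707963267948966 None [ 3.67062927e-01  4.86598782e-01  1.89929075e+00 -4.44089210e-16
  7.55703123e-01 -2.77452973e+00]
0.6 [-1.04700112e-01  6.71585026e-01  1.54897965e+00 -4.44089210e-16
  9.21027982e-01  8.66096214e-01] [ 3.67062927e-01  4.86598782e-01  1.89929075e+00 -4.44089210e-16
  7.55703123e-01  1.33785925e+00]
-0.6 [-1.04700112e-01  6.71585026e-01  1.54897965e+00 -4.44089210e-16
  9.21027982e-01  2.06609621e+00] [ 3.67062927e-01  4.86598782e-01  1.89929075e+00 -4.44089210e-16
  7.55703123e-01  2.53785925e+00]
 t 2.86 p [ 0.6286 -0.0201  0.1202] F [-0.3  0.3  0.2] op 1.002
 t 3.42 p [ 0.6291 -0.0196  0.0368] F [ 0.4  0.1 -0.1] op 1.002
close1 t 3.82 p [ 0.6295 -0.0194  0.038 ] F [-2.4  1.   8.3] op 0.686
0.022
```

Run:
```python
from h import *
x,y=.6286,-.0193
st("open"); r.sleep(.2); st("open")
r.move_linear([x,y,.044],q(np.pi/2),vel=.05); st("rot")
d=optics.get_image("scene"); cv2.imwrite("pics/s1.png",cv2.resize(d["pixels"][150:330,170:350,::-1],None,fx=3.3,fy=3.3,interpolation=cv2.INTER_CUBIC))
r.set_gripper(0,20); st("close2"); r.sleep(.2); st()
d=optics.get_image("scene"); cv2.imwrite("pics/s2.png",cv2.resize(d["pixels"][150:330,170:350,::-1],None,fx=3.3,fy=3.3,interpolation=cv2.INTER_CUBIC))
```

```text
open t 4.11 p [ 0.6287 -0.0193  0.0362] F [ 1.  -0.1 -1.2] op 0.851
open t 4.31 p [ 0.6285 -0.0193  0.0359] F [-0.  -0.6  0.5] op 0.853
rot t 6.03 p [ 0.6286 -0.0193  0.044 ] F [0.2 0.2 0.4] op 0.848
close2 t 6.76 p [ 0.6311 -0.0195  0.0459] F [4.9 0.8 7.7] op 0.001
 t 6.96 p [ 0.6311 -0.0195  0.046 ] F [ 5.8 -1.1  8.9] op 0.001
```

View pics/s2.png

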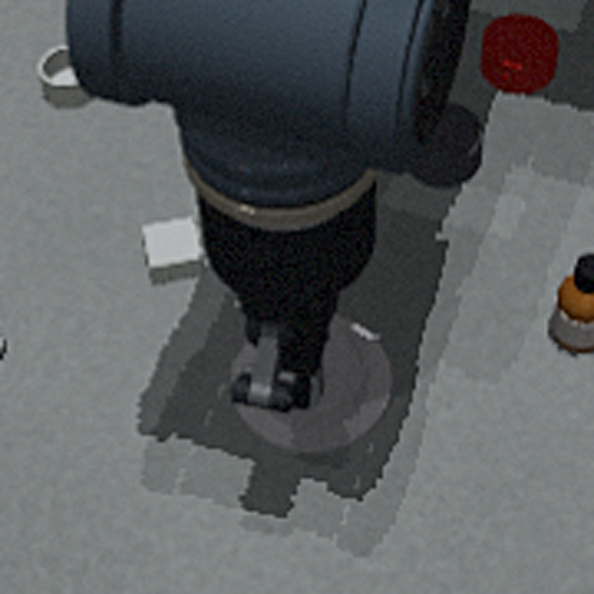

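Run:
```python
from h import *
x,y=.6286,-.0193
r.move_linear([x,y,.060],vel=.05); st("up"); r.sleep(.1); st()
r.set_gripper(.95); st()
r.move_linear([x-.02,y-.13,.15],vel=.3)
T=optics.get_image("top");S=optics.get_image("scene")
cv2.imwrite("pics/t3.png",T["pixels"][:,:,::-1]);cv2.imwrite("pics/s3.png",S["pixels"][:,:,::-1])
```

```text
up t 7.47 p [ 0.6285 -0.0193  0.0601] F [0.2 0.3 0.1] op -0.001
 t 7.58 p [ 0.6284 -0.0193  0.0597] F [ 0.2 -0.3 -0.3] op 0.004
 t 8.32 p [ 0.6286 -0.0193  0.06  ] F [-0.5 -0.4 -0.5] op 0.952
```

View pics/t3.png

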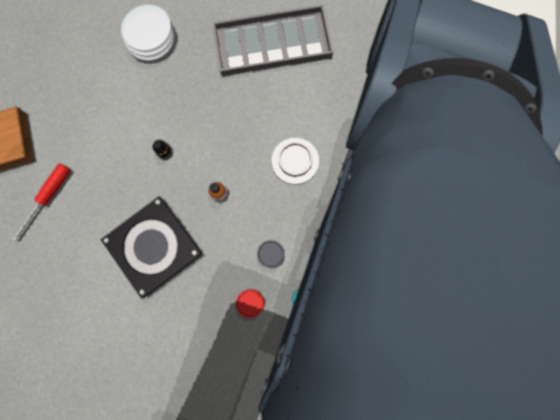

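View pics/s3.png

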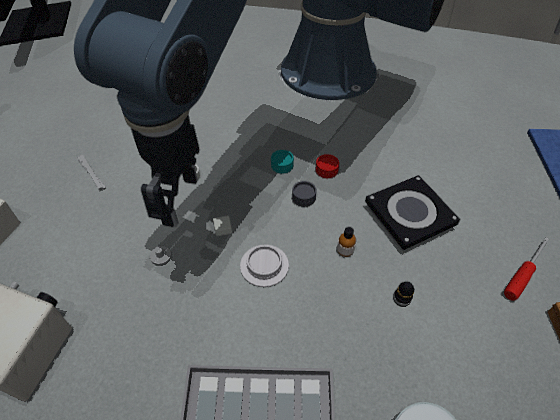

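The top view now shows the insert at (295,161), still upright. My close at z=0.044 was too high and dragged it about 15 mm. So the tips are about 22 mm ahead of the TCP when shut and about 16 mm ahead at 60 mm opening. I'll measure again and grip lower.

Run:
```python
from h import *
T=optics.get_image("top");S=optics.get_image("scene")
for d,p in((T,(295,161)),(S,(264,265))):
    for t in(14,25): c,e,b=find(d,p,32,"b",.006,t); print(np.round(c,1),round(float(e),1),b)
c1=find(T,(295,161),32,"b",.006,25)[0];c2=find(S,(264,265),32,"b",.006,25)[0]
x,y=(c1+c2)/2000; print(x,y)
r.move_to([x,y,.07],q(np.pi/2)); 
r.move_linear([x,y,.027],vel=.1); st("down")
r.set_gripper(0,20); r.sleep(.1); st("c1")
r.set_gripper(.9); 
r.move_linear([x,y,.027],q(0),vel=.1); st("rot")
r.set_gripper(0,20); r.sleep(.1); st("c2")
```

```text
[611.2 -19.4] 86.6 171.0
[610.9 -19.4] 85.0 171.0
[610.4 -17.7] 83.7 132.0
[610.7 -17.6] 82.4 132.0
0.6108098645124117 -0.018509351807064624
down t 10.45 p [ 0.611  -0.0188  0.0271] F [0.7 0.2 0.3] op 0.95
c1 t 10.88 p [ 0.6112 -0.0186  0.0278] F [-1.1  0.3  6.5] op 0.689
rot t 12.93 p [ 0.6108 -0.0185  0.027 ] F [ 0.3  0.4 -0.1] op 0.902
c2 t 13.32 p [ 0.6109 -0.0185  0.0273] F [-2.7  0.9  6.3] op 0.699
```

Run:
```python
from h import *
r.set_gripper(0,50); r.sleep(.2); p=r.current_tool_pos(); st("grip")
r.move_linear([p[0],p[1],.15],vel=.15); st("lift")
r.move_linear([.4486,.2223,.15],vel=.3); r.sleep(.2); st("over")
T=optics.get_image("top");S=optics.get_image("scene")
cv2.imwrite("pics/s4.png",cv2.resize(S["pixels"][100:300,300:520,::-1],None,fx=3,fy=3))
```

```text
grip t 13.74 p [ 0.6109 -0.0185  0.0277] F [-3.2 -0.3  9.6] op 0.681
lift t 14.71 p [ 0.6104 -0.0185  0.149 ] F [ 0.1  0.1 -1.7] op 0.682
over t 16.02 p [0.4491 0.2215 0.1499] F [ 0.1 -0.4 -1.2] op 0.684
```

View pics/s4.png

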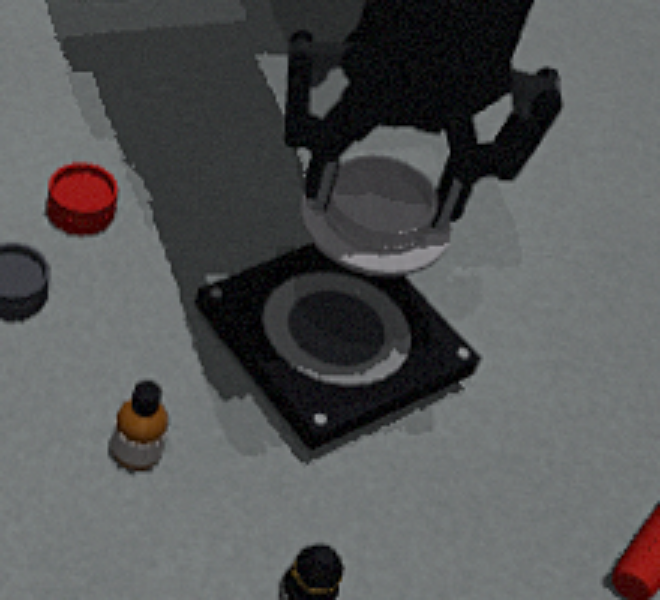

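The picture shows the insert held level above the stage, and the weight reading (−1.7 N) agrees. Next I lower it with a force check.

Run:
```python
from h import *
x,y=.4486,.2223
r.move_linear([x,y,.066],vel=.12); r.sleep(.1); st("above")
f0=r.current_contact_force()[2]
for z in np.arange(.064,.0530,-.001):
    r.move_linear([x,y,z],vel=.04); f=r.current_contact_force(); 
    print(round(z,4),np.round(f,1),np.round(r.current_tool_pos(),4))
    if f[2]-f0>5: break
S=optics.get_image("scene");cv2.imwrite("pics/s5.png",cv2.resize(S["pixels"][100:300,300:520,::-1],None,fx=3,fy=3))
st()
```

```text
above t 17.07 p [0.4491 0.2225 0.0668] F [-0.6  0.8 -1. ] op 0.685
0.064 [-0.2  0.5 -1. ] [0.4486 0.2223 0.0642]
0.063 [ 0.  -0.6 -1.2] [0.4486 0.2223 0.063 ]
0.062 [-0.   1.2 -2. ] [0.4486 0.2223 0.0619]
0.061 [-0.6 -0.9 -1. ] [0.4485 0.2223 0.0609]
0.06 [ 1.2 -1.6 -1.8] [0.4485 0.2223 0.0599]
0.059 [-0.4  1.4 -1.9] [0.4486 0.2223 0.0589]
0.058 [ 0.4 -0.  -1.1] [0.4486 0.2223 0.0579]
0.057 [-0.6 -0.6 -1.2] [0.4486 0.2223 0.0569]
0.056 [ 0.3  0.3 -1.4] [0.4486 0.2223 0.056 ]
0.055 [-0.2  0.1 -1.3] [0.4485 0.2223 0.0549]
0.054 [-3.5 -1.4 10.6] [0.4487 0.2223 0.0546]
 t 19.88 p [0.4487 0.2223 0.0546] F [-2.9 -1.6 10.3] op 0.684
```

View pics/s5.png

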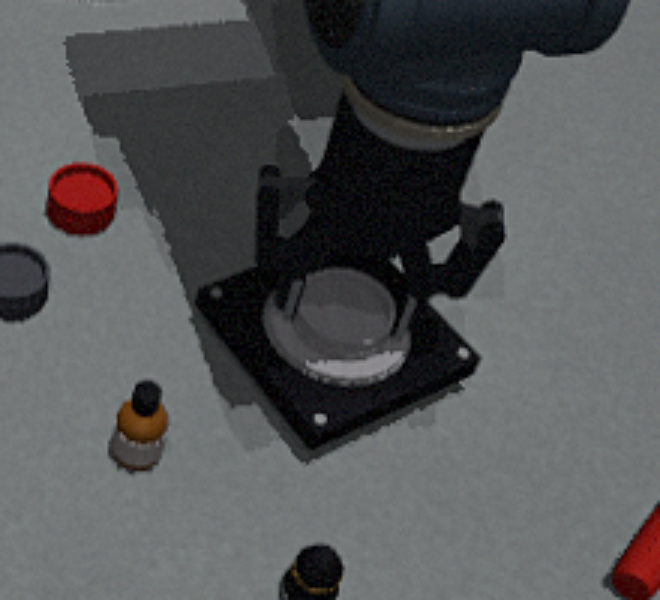

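Run:
```python
from h import *
x,y=.4486,.2223
r.set_gripper(.8); r.sleep(.1); st("rel")
r.move_linear([x,y,.13],vel=.2)
a,b=.4432,.0188
r.move_linear([a,b,.13],vel=.3)
r.sleep(.1)
T=optics.get_image("top");S=optics.get_image("scene")
cv2.imwrite("pics/t6.png",T["pixels"][:,:,::-1]);cv2.imwrite("pics/s6.png",cv2.resize(S["pixels"][100:300,300:520,::-1],None,fx=3,fy=3))
st()
```

```text
rel t 20.24 p [0.4486 0.2223 0.0539] F [ 0.6 -0.   0.4] op 0.798
 t 21.8 p [0.4431 0.0199 0.1298] F [-0.3  0.5  0.1] op 0.805
```

View pics/s6.png

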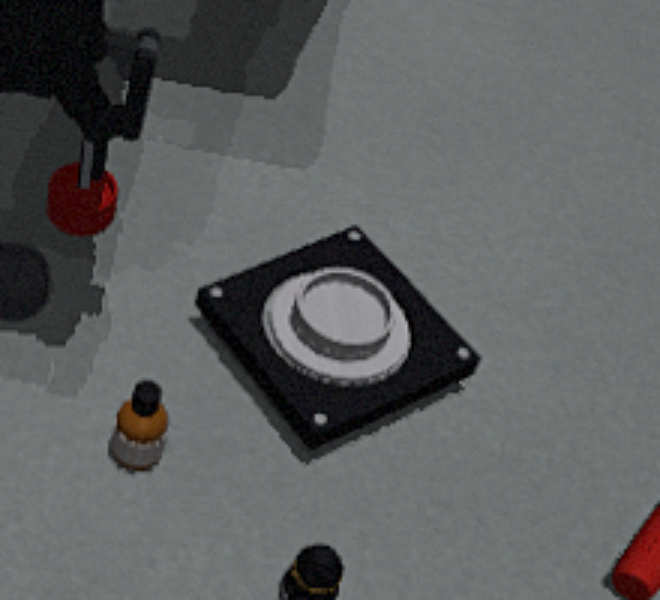

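View pics/t6.png

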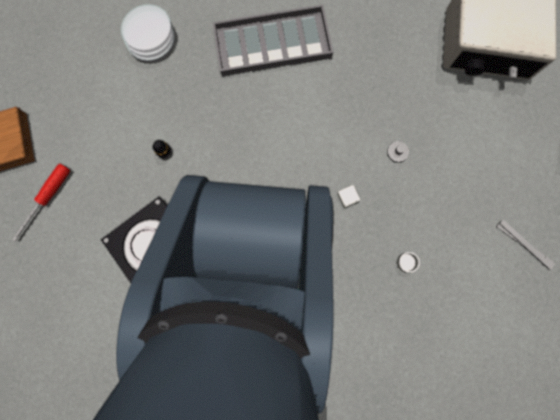

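The crop shows the insert lying flat and centred in the recess, at about crop pixel (338,325). Now the dark grey adapter.

Run:
```python
from h import *
a,b=.4432,.0188; x,y=.4486,.2223
r.set_gripper(.74); r.move_linear([a,b,.075],q(np.pi/2),vel=.15)
r.move_linear([a,b,.033],vel=.12)
r.set_gripper(0,20); st("c1"); r.set_gripper(.74)
r.move_linear([a,b,.033],q(0),vel=.1)
r.set_gripper(0,20); st("c2"); r.set_gripper(0,40); r.sleep(.2); st("grip")
r.move_linear([a,b,.14],vel=.2); r.sleep(.1);st("lift")
r.move_linear([x,y,.14],vel=.3)
r.move_linear([x,y,.095],vel=.1); r.sleep(.2); st("over")
S=optics.get_image("scene");cv2.imwrite("pics/s7.png",cv2.resize(S["pixels"][100:300,300:520,::-1],None,fx=3,fy=3))
```

```text
c1 t 24.52 p [0.4437 0.0188 0.0339] F [-1.8  0.2  4.7] op 0.542
c2 t 26.83 p [0.4432 0.0188 0.0332] F [-0.7  1.   5.2] op 0.541
grip t 27.25 p [0.4432 0.0188 0.0333] F [-2.2  0.2  8.6] op 0.529
lift t 28.03 p [0.4424 0.0188 0.1387] F [ 0.2 -0.2 -0.4] op 0.527
over t 29.66 p [0.4489 0.2224 0.0956] F [-0.1  0.5 -0.3] op 0.524
```

View pics/s7.png

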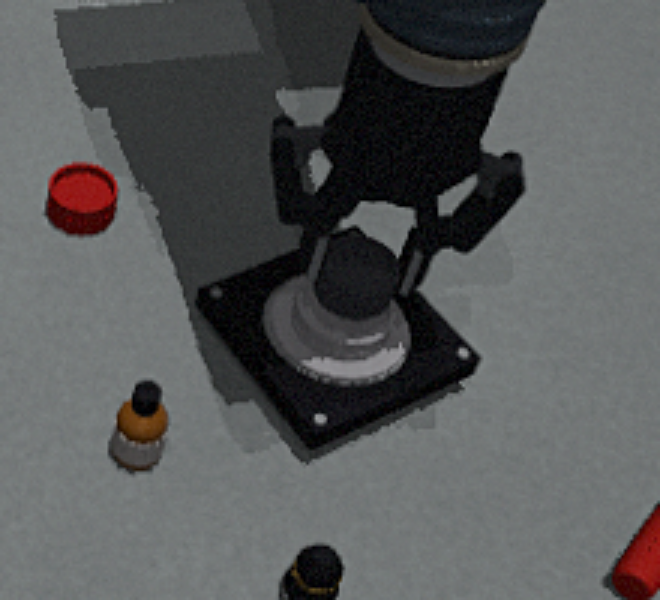

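Run:
```python
from h import *
S=optics.get_image("scene");a=S["pixels"][165:240,385:460,::-1]
a=np.clip((a.astype(float)/255)**.5*255*1.1,0,255).astype(np.uint8)
cv2.imwrite("pics/s8.png",cv2.resize(a,None,fx=8,fy=8,interpolation=cv2.INTER_CUBIC))
```

```text
(no output)
```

View pics/s8.png

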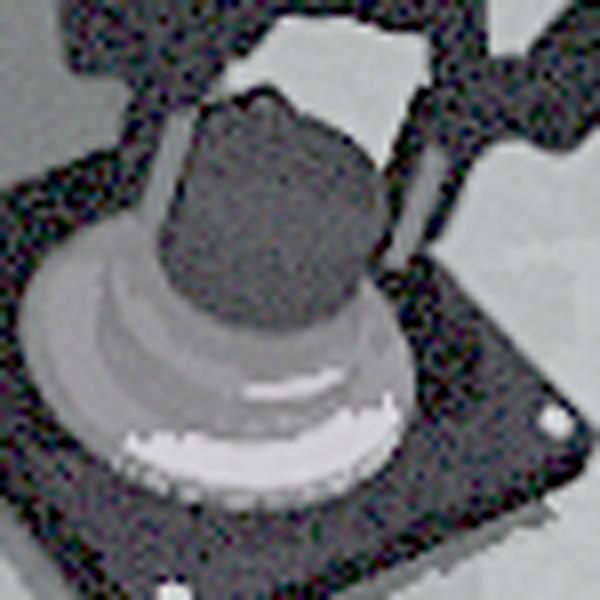

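Run:
```python
from h import *
S=optics.get_image("scene");D=S["depth"]
T=np.array(S["camera_from_world"]);R=T[:3,:3];c=-R.T@T[:3,3]
K=np.array([[S["fx"],0,S["cx"]],[0,S["fy"],S["cy"]],[0,0,1]])
for v in range(174,210,2):
    row=[]
    for u in range(402,436,4):
        p=cv2.undistortPoints(np.array([[[u,v]]],float),K,np.array(S["D"])).ravel()
        P=R.T@(np.r_[p,1]*D[v,u])+c; row.append("%4d,%3d,%3d"%tuple(P*1000))
    print(v," ".join(row))
```

```text
174  455,187,117  461,192,124  463,198,128  331,229,  0  327,238, -1  329,245,  1  326,254,  0  321,263, -1  322,270,  1
176  454,188,112  460,193,119  461,199,122  334,230, -1  364,232, 29  330,246, -1  330,254, -1  328,262,  0  326,271, -1
178  455,188,108  463,194,117  457,201,113  373,224, 30  427,220, 86  336,246, -1  335,254, -1  332,263, -2  332,271,  0
180  457,189,105  460,195,110  461,201,112  432,213, 85  430,220, 85  429,228, 84  342,254,  0  339,263, -1  337,271, -1
182  457,190,100  462,196,107  440,206, 86  431,215, 79  429,222, 78  429,229, 79  432,235, 85  346,262,  0  439,246, 94
184  456,191, 94  461,197,101  439,207, 80  436,215, 79  435,222, 79  433,229, 79  434,235, 81  435,242, 85  444,246, 95
186  456,192, 90  459,198, 94  442,208, 78  442,215, 79  439,222, 78  439,229, 80  437,236, 80  439,242, 83  448,246, 94
188  456,193, 84  460,199, 90  447,208, 79  445,215, 78  443,222, 77  443,229, 79  441,236, 78  442,243, 81  453,246, 94
190  452,195, 76  461,200, 86  453,208, 79  451,215, 79  448,222, 78  446,230, 77  444,237, 76  444,243, 79  458,246, 94
192  460,19
[... 377 characters left out ...]
, 68  467,210, 74  473,215, 82  474,221, 85  473,228, 86  470,235, 84  460,244, 76  460,251, 77
200  443,202, 40  463,205, 63  468,210, 71  472,216, 76  472,223, 78  473,229, 81  469,237, 78  442,250, 50  422,262, 31
202  448,202, 39  446,209, 39  468,212, 66  473,217, 72  473,224, 74  472,230, 75  468,238, 72  447,250, 50  425,263, 29
204  451,202, 38  450,210, 39  470,212, 62  473,218, 67  474,225, 70  472,232, 70  466,240, 65  450,251, 48  428,264, 26
206  464,201, 47  455,210, 39  454,217, 39  473,220, 62  475,226, 66  471,233, 64  447,246, 39  456,250, 50  436,263, 29
208  470,201, 48  461,210, 40  457,217, 37  457,224, 39  456,231, 39  453,239, 38  452,246, 39  459,251, 48  441,263, 30
```

The depth readings show the adapter level: rim at 85–86 mm front and back, recess floor at 78–79 mm. I'll lower it.

```bash
cat >> h.py <<'E'
def lower(x,y,z0,z1,lim=5,step=.001):
    r.move_linear([x,y,z0],vel=.1); r.sleep(.15); f0=r.current_contact_force()[2]
    for z in np.arange(z0-step,z1-1e-6,-step):
        r.move_linear([x,y,z],vel=.05); f=r.current_contact_force()
        if f[2]-f0>lim: break
    st("lowered to %.4f"%z); return z
E
python3 - <<'E'
from h import *
x,y=.4486,.2223
lower(x,y,.087,.0725)
E
```

```text
lowered to 0.0740 t 33.46 p [0.4487 0.2224 0.0744] F [-2.4  0.1  6. ] op 0.529
```

Contact came at the predicted seated height. I'll release and fetch the dish.

Run:
```python
from h import *
x,y=.4486,.2223; a,b=.4358,-.2198
r.set_gripper(.7); r.sleep(.1); st("rel")
r.move_linear([x,y,.14],vel=.2)
r.move_to([a,b,.12],q(np.pi/2)); st()
S=optics.get_image("scene");cv2.imwrite("pics/s9.png",cv2.resize(S["pixels"][120:280,330:490,::-1],None,fx=3.7,fy=3.7))
r.move_linear([a,b,.032],vel=.15)
r.set_gripper(0,20); st("c1"); r.set_gripper(.65)
r.move_linear([a,b,.032],q(0),vel=.1)
r.set_gripper(0,25); r.sleep(.2); st("c2")
r.move_linear([a,b,.14],vel=.2); r.sleep(.1);st("lift")
```

```text
rel t 33.86 p [0.4486 0.2223 0.074 ] F [0.3 0.5 0. ] op 0.703
 t 36.48 p [ 0.4359 -0.2194  0.1198] F [0.4 0.1 1.2] op 0.701
c1 t 37.61 p [ 0.4363 -0.2201  0.033 ] F [-1.3  0.1  6.7] op 0.403
c2 t 40.18 p [ 0.4358 -0.2198  0.0322] F [-1.9  0.8  5.4] op 0.394
lift t 40.98 p [ 0.4351 -0.2194  0.1386] F [-0.4  0.  -0.7] op 0.394
```

View pics/s9.png

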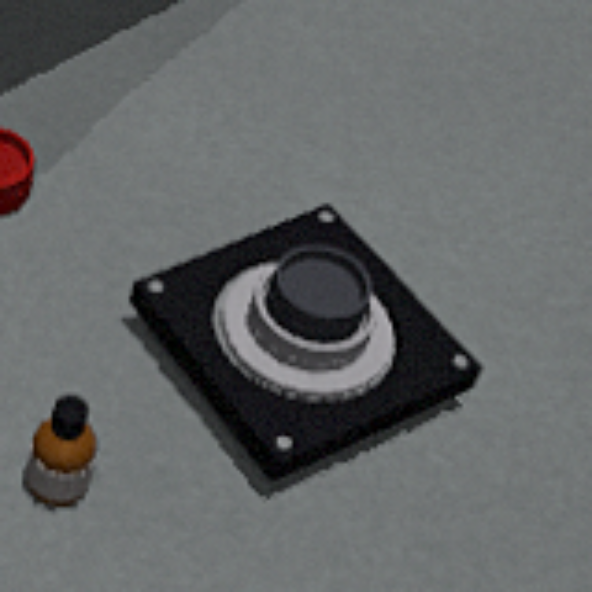

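The adapter stands home and level in the insert. Now the dish goes over.

Run:
```python
from h import *
x,y=.4486,.2223
r.move_linear([x,y,.15],vel=.3)
r.move_linear([x,y,.106],vel=.1); r.sleep(.2); st("over")
S=optics.get_image("scene");cv2.imwrite("pics/s10.png",cv2.resize(S["pixels"][120:280,330:490,::-1],None,fx=3.7,fy=3.7))
```

```text
over t 43.39 p [0.4489 0.2224 0.1066] F [-0.5  1.1 -0.1] op 0.4
```

View pics/s10.png

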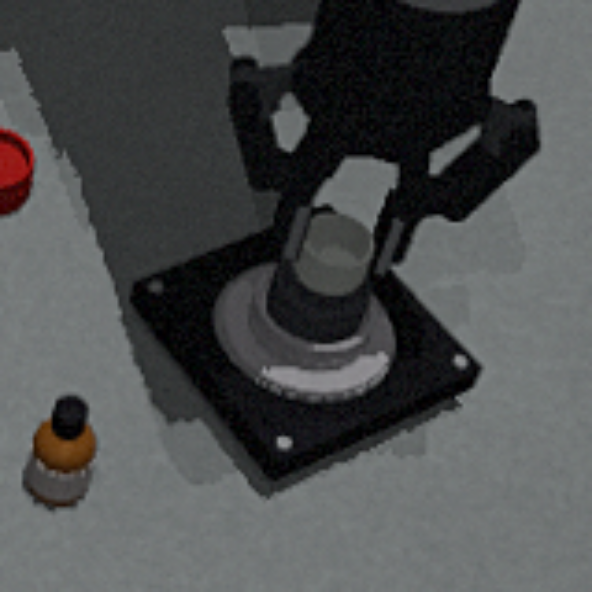

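Run:
```python
from h import *
x,y=.4486,.2223; a,b=.6326,-.2034
lower(x,y,.103,.089)
r.set_gripper(.6); r.sleep(.1); st("rel")
r.move_linear([x,y,.15],vel=.2)
r.move_to([a,b,.12],q(np.pi/2)); st()
S=optics.get_image("scene");cv2.imwrite("pics/s11.png",cv2.resize(S["pixels"][120:280,330:490,::-1],None,fx=3.7,fy=3.7))
r.move_linear([a,b,.0345],vel=.15); st()
r.set_gripper(0,20); st("c1"); r.set_gripper(.5)
r.move_linear([a,b,.0345],q(0),vel=.1)
r.set_gripper(0,30); r.sleep(.2); st("c2")
S=optics.get_image("scene");cv2.imwrite("pics/s12.png",cv2.resize(S["pixels"][180:300,100:220,::-1],None,fx=4.5,fy=4.5))
```

```text
lowered to 0.0900 t 47.09 p [0.4488 0.2224 0.0911] F [-4.7 -2.3 18.3] op 0.401
rel t 47.5 p [0.4485 0.2223 0.0898] F [ 0.1  0.5 -0.2] op 0.599
 t 49.94 p [ 0.6326 -0.2028  0.1198] F [0.2 0.4 0.3] op 0.599
 t 50.71 p [ 0.6332 -0.2035  0.0354] F [ 0.1 -0.2  0.8] op 0.599
c1 t 51.13 p [ 0.633  -0.2036  0.0354] F [-0.2  1.   6.3] op 0.148
c2 t 53.83 p [ 0.6327 -0.2035  0.0346] F [-0.6 -0.2  1. ] op 0.145
```

View pics/s11.png

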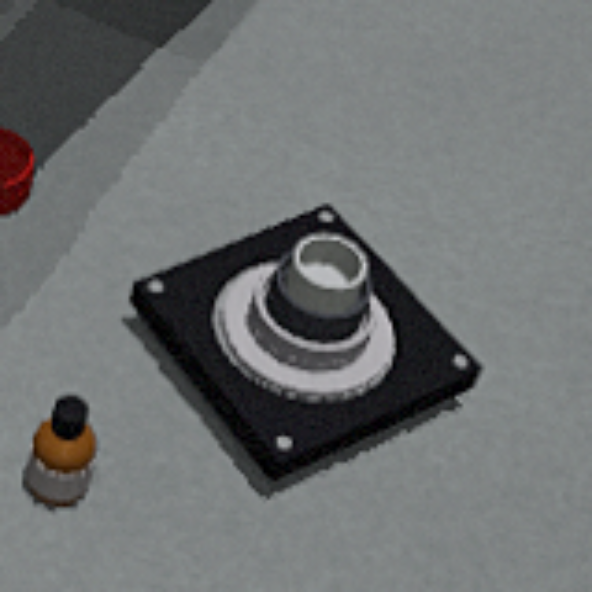

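View pics/s12.png

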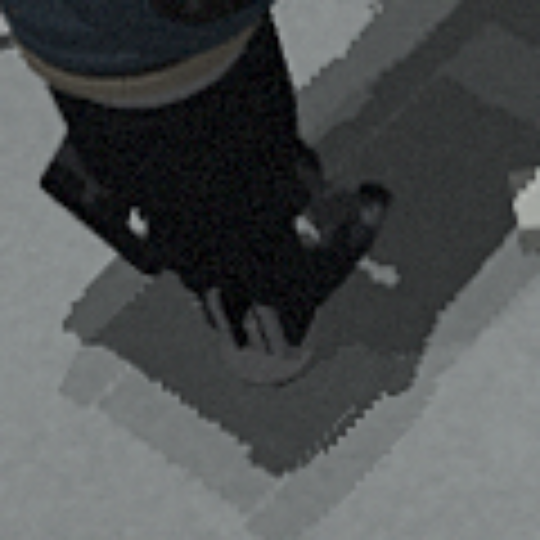

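The dish stands home in the adapter, and the knob is gripped (opening 0.145, about 12–14 mm). Next I carry the cover over the dish and look.

Run:
```python
from h import *
x,y=.4486,.2223; a,b=.6326,-.2034
r.move_linear([a,b,.16],vel=.2); r.sleep(.1);st("lift")
r.move_linear([x,y,.16],vel=.35)
r.move_linear([x,y,.121],vel=.1); r.sleep(.2); st("over")
S=optics.get_image("scene");cv2.imwrite("pics/s13.png",cv2.resize(S["pixels"][140:240,370:470,::-1],None,fx=6,fy=6))
```

```text
lift t 54.75 p [ 0.6319 -0.2031  0.1581] F [-0.7 -0.8 -0.6] op 0.143
over t 56.97 p [0.4489 0.2224 0.1216] F [-0.3 -0.5 -0.2] op 0.144
```

View pics/s13.png

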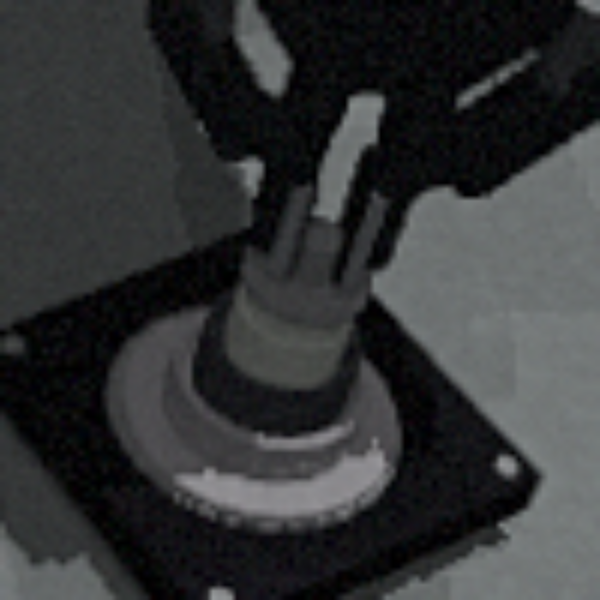

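The cover is level and sits over the dish axis. I'll lower it.

Run:
```python
from h import *
x,y=.4486,.2223
lower(x,y,.119,.1100,lim=4)
S=optics.get_image("scene");cv2.imwrite("pics/s14.png",cv2.resize(S["pixels"][140:240,370:470,::-1],None,fx=6,fy=6))
```

```text
lowered to 0.1110 t 59.42 p [0.4488 0.2224 0.1115] F [-2.  -1.8  5.9] op 0.143
```

View pics/s14.png

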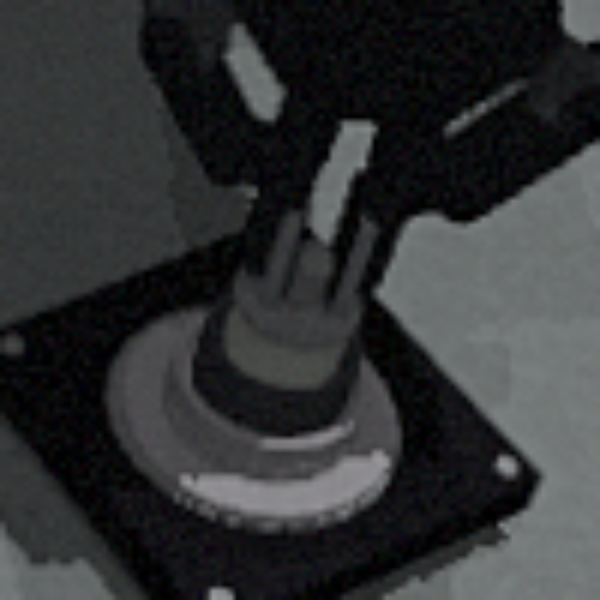

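Contact came at 0.1115, against a predicted 0.1116, so the cover is seated. I'll release, retract, and check both views.

Run:
```python
from h import *
x,y=.4486,.2223
r.set_gripper(.4); r.sleep(.1); st("rel")
r.move_linear([x,y,.2],vel=.15)
r.move_linear([x-.03,y-.25,.25],vel=.3); r.sleep(.3); st()
S=optics.get_image("scene");T=optics.get_image("top")
a=cv2.resize(S["pixels"][140:270,345:475,::-1],(400,400),interpolation=cv2.INTER_CUBIC);b=cv2.resize(T["pixels"][180:310,90:220,::-1],(400,400),interpolation=cv2.INTER_CUBIC)
cv2.imwrite("pics/f.png",np.hstack([a,b]))
```

```text
rel t 59.91 p [0.4486 0.2223 0.1109] F [-0.6  0.4  0.6] op 0.4
 t 61.96 p [ 0.4186 -0.0271  0.2498] F [ 0.9 -0.6 -0.1] op 0.398
```

View pics/f.png

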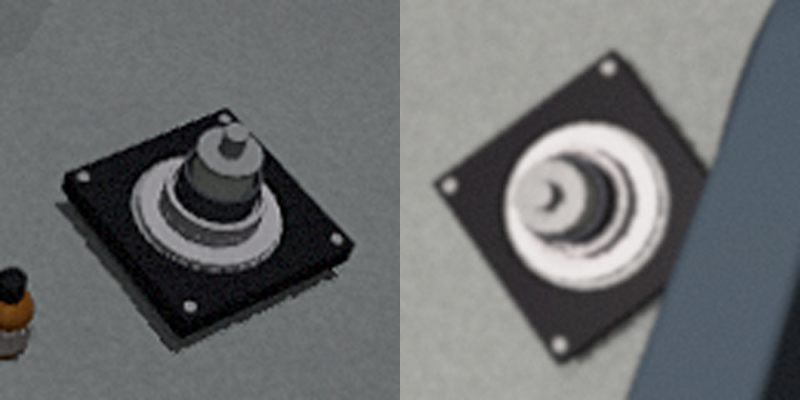

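Both views show the full stack nested and level. One numeric depth check before I hand in.

Run:
```python
from h import *
T=optics.get_image("top");D=T["depth"];M=np.array(T["camera_from_world"]);R=M[:3,:3];c=-R.T@M[:3,3]
K=np.array([[T["fx"],0,T["cx"]],[0,T["fy"],T["cy"]],[0,0,1]])
for u,v in[(138,234),(138,252),(130,243),(147,246),(138,243),(152,218),(175,245),(151,268)]:
    p=cv2.undistortPoints(np.array([[[u,v]]],float),K,np.array(T["D"])).ravel();print(u,v,np.round((R.T@(np.r_[p,1]*D[v,u])+c)*1000))
r.hand_in(); print(r.current_t())
```

```text
138 234 [464. 223.  85.]
138 252 [436. 222.  83.]
130 243 [449. 229. 101.]
147 246 [446. 207.  87.]
138 243 [449. 216. 102.]
152 218 [497. 221.  30.]
175 245 [452. 180.  26.]
151 268 [412. 216.  34.]
the job is handed in; nothing more can be done
the job is handed in; nothing more can be done
```

I stacked the insert, grey adapter, dish and cover on the stage plate in that order, let go, and handed the job in at about 62 s. `r.hand_in()` reports no verdict, so the outcome rests on my own checks.

- **Seating:** each part touched down within 0.2 mm of its predicted seated height. The contact heights were 54.6 mm (insert), 74.4 mm (adapter), 91.1 mm (dish) and 111.5 mm (cover).
- **Last look:** both cameras showed the stack nested and level, with the gripper clear. The oil bottle was upright; I never moved near the objective.
- **Depth check:** knob top 101–102 mm (nominal 101), cover disc 83–87 mm (nominal 85), stage plate top 34 mm (nominal 32). The ±2 mm spread looks like depth noise. Two of my sample points meant for the insert's flange missed it.
- **What went wrong:** my first close on the insert was too high. It dragged the insert about 15 mm on the table without tipping it, so I measured again and gripped lower.
- **Disagreements:** the two cameras differed by about 1.5–2 mm in y, so I used the mean for most parts. For the dish I ignored the scene camera, whose x reading was about 9 mm off.

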